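# Open the label printer by its hidden cover release

### The job

The bottle-label printer on the gin-school bench needs a new roll: open its cover. The release key lies at the bottom of an unmarked finger groove somewhere along the printer's dark front bezel, so run a fingertip along the top of the bezel until it drops into the groove, press the key down until the cover springs free, and take your hand away so that the cover stands fully open. Do not hit or force the case or the cover, and leave the things around it where they are.

Things in the scene. Friction and masses are not known exactly. Their poses are not given: they have to be found in the camera images.
- printer: Desktop label printer fixed to the bench, light grey, 230 mm deep, 270 wide, 122 high. Origin: centre of its underside. x points from its front (nearer the robot) to its back, y along the front edge, z up. The cover starts at x = -83, z = 78 mm, slopes up at 50 degrees to a flat top (x = -45 to 55, z = 122), then down to its rear hinge at x = 105, z = 78 mm.
- bezel_mid (a point): Middle of the top of the printer's front bezel, a rigid, level, dark ledge along the front, 75 mm above the bench; axes as the printer's. The ledge is 30 mm deep (x = -15 to 15) and spans y = -135 to 135 mm. In its top, anywhere within y = -125 to 125, is one groove 50 mm wide, open above and to the front, closed behind by a wall at x = 13. Its place is not reported.
- release (a joint): Release key: a pad 46 mm wide, 30 mm deep, that is the floor of the groove, 12 mm below the bezel's top, with a low ridge along it, 2.5 mm high, 4 mm before its middle; same dark plastic. A spring rocker, in rad: 0 at rest, 0.22 fully pressed (ridge about 7 mm lower). 2 to 3 N on the ridge presses it, then it meets a firm stop; it springs back when let go. At about 0.13 it frees the cover.
- cover (a joint): The printer's cover, in rad: 0 shut and latched, 1.25 fully open, leaning back. Once let go a spring swings it up about its rear hinge (front edge first, away from the robot) to fully open in about a second and holds it there.
- spare_roll: Loose: spare roll of labels standing on end, 90 mm diameter, 100 mm high, beside the printer. Origin: centre of its underside, z up along its axis.
- gin_bottle: Loose: small clear bottle, 64 mm diameter, 170 mm high, standing beside the printer. Origin: centre of its underside, z up.
- copper_jug: Loose: copper mug, 84 mm diameter, 100 mm high, standing beside the printer. Origin: centre of its underside, z up, the handle towards y.
Not all that is in view belongs to the job. There is more than one size of the copper_jug; the job needs the larger.

How it is judged:
By the outcome, as a careful person would: the job done as asked, in the order asked, and still so for the second after the job is handed in, with the robot touching nothing.
It also fails if it takes over 64 s, if anything falls off the work surface, if the arm or the gripper's body presses on something with over 40 N, if the wrist force passes 120 N, or if a joint passes its speed limit or range.

### The arm

A 6-joint arm with a two-finger parallel gripper is mounted at the origin on the work surface. World frame = base frame: x ahead of the robot, y to its left, z up, the work surface at z = 0. Lengths are in m, angles in degrees, forces in N, time in s.
With the tool pointing down it reaches from about 0.375 to 0.9 m from the base axis. Payload 3.1 kg.
Tool frame: the origin (TCP) lies midway between the tips of the shut fingers; the grasp point (between the pads) lies 19 mm behind it; z points along the fingers, y is the direction in which the jaws open and shut (so a half turn about z gives the same grasp; the last joint's range is limited). The gripper opens to 87 mm and grips with 3 to 60 N. Pads are 19 mm wide; open, the fingers measure 117 mm over their backs; the gripper's body (75 mm by 190 mm) begins 51 mm behind the grasp point.
Start: joints at [-78.295, 30.224, 82.088, -0, 67.689, -10.227], TCP at [0.233, -0.58, 0.223] pointing down, gripper open.
Joint ranges: [-176.69, 176.69], [-43.24, 126.21], [12.49, 139.97], [-82, 262], [0, 151.66], [-163.58, 163.58]. Speed limits (degrees/s): [159.86, 159.86, 180, 180, 180, 180].

### API

Orientations are given as a 3x3 rotation matrix whose columns are the frame's x, y, z axes.
In Python, from rig import status, vision, bot, models gives the robot as it stands.
- The arm moves only by the tool send_rows, never from a script. Its argument "moves" is a list of rows, each a list of 7 numbers: the shift along the tool's x, y, z in units of 25 mm (1.0 is 25 mm), then the turn, a rotation vector about the tool's x, y, z in units of 10 degrees (1.0 is 10 degrees), then the closure, from -1 (fully open) to 1 (shut), so that 0 is half open. In form: [[dx, dy, dz, rx, ry, rz, hand], ...]. A call has 1 to 12 rows; each row shifts and turns the commanded pose from where the row before left it, along the tool's axes as they then stand; what a row does not reach is not made up. A row lasts 1/8 s, in which the tool goes at most 62.5 mm and 10.7 degrees, less where a joint would pass 70% of its speed; a pose out of reach is approached as far as the arm can. A call is refused whole if a number of a shift passes 1 or a number of a turn 1, either way. A call with a gripper value outside its range is refused whole. The fingers move at their own pace and stop on an object; the grip force is fixed at half the most. Time passes only in rows, so rows that do not move let the fingers close. It gives the time, the measured TCP pose, the force and the opening at its end, in the units of the state.
- status.read_state(): the state, without advancing time (a new reading comes with each control period).
- vision.capture(name): name is "side" or "top" or "wrist"; returns a dict with "img" (400x640x3 uint8, red, green, blue), "depth" (400x640 float32, m along the optical axis (not along the pixel's ray), 0 where there is no reading), "fx", "fy", "cx", "cy" (pixels), "pose" (4x4, takes a point from camera to world coordinates); the wrist camera has in their place "hand_eye" (4x4, takes a point from camera to tool coordinates, whose origin is the TCP and whose axes are the flange's). Camera axes: x right, y up, looking along -z (the intrinsics and any distortion apply to the point x, -y, -z); pixel columns grow to the right and rows downward; lengths in m; the calibration is good to about 2 mm. The wrist camera is an equidistant fisheye: a pixel r from the principal point sees the ray r / f radians off the axis. A picture is of the moment at which its call begins: read the wrist's pose just before it.
- bot.hand_in(): hands the job in, once; it reports no verdict.
Trained networks look in the newest picture that a camera, given by its name, has taken for a name from the list of things; names that differ only in an ending like _2 or _b are one class to them, and where a whole thing is asked for, a point or a joint stands for the part that bears it (a point fixed in the world has none). Each returns a list of dicts, best first, with "confidence" (0 to 1); they miss things now and then, are a little off and sometimes report something else, mostly with a low value. They report only what shows in the picture. A call takes as long as a camera call. They do not tell look-alikes from the thing itself.
- models.masks_of(camera, name): "mask" (400x640 bool, what is visible of it) and "extent" ([left, top, right, bottom] in pixels, round what is visible of it).
- models.landmark_of(camera, name): "point" ([column, row] in pixels: a listed point, or the origin of a listed thing).
The state is a dict: "time_s": time; "joint_positions": joint angles; "qvel": joint speeds; "tau": joint torques, N m; "position": TCP position; "tcp_rot": TCP orientation; "force": force on the tool from outside, world axes, zero at the start; "moment": the same for the moment, N m; "opening": opening from 0.0 (shut) to 1.0 (fully open).
Only numpy, scipy, OpenCV 4.12 (cv2) and the standard library are available. Lean on these libraries where they do the work, as an engineer would, in place of code of your own. Each camera call takes 0.05 s, during which the arm holds its last target.

## Working session

There is one attempt and no reset: what is moved stays moved. The work goes in short steps, Python scripts to look and compute and a tool call to move; the robot and the scene stay as the last step left them, time stands still between calls to the robot, and variables do not carry over. Pictures are saved under pics/ and viewed, and the job is handed in when it is done.

Besides the shell and the picture viewer there is one more tool, called after "Emit:" by a JSON object that holds its "name" and its "arguments". send_rows: Moves the arm, as the interface text tells. Its arguments: {"type":"object","properties":{"moves":{"type":"array"}},"required":["moves"]}

```bash
ls; mkdir -p pics; cat > h.py <<'E'
import numpy as np, cv2
from rig import status, vision, bot, models
def cap(n,f=None):
    c=vision.capture(n)
    if f: cv2.imwrite('pics/'+f,c['img'][:,:,::-1])
    return c
def world(c,u,v,d=None):
    d=c['depth'][int(round(v)),int(round(u))] if d is None else d
    p=np.array([(u-c['cx'])/c['fx']*d,-(v-c['cy'])/c['fy']*d,-d,1])
    return (c['pose']@p)[:3]
E
python3 - <<'E'
from h import *
s=status.read_state();print({k:np.round(v,3).tolist() for k,v in s.items()})
for n in ['side','top']:
    c=cap(n,n+'1.png'); print(n,{k:np.round(v,3).tolist() for k,v in c.items() if k not in('img','depth')})
    for t in ['printer','bezel_mid','release','cover','spare_roll','gin_bottle','copper_jug']:
        try:
            l=models.landmark_of(n,t); 
            for q in l[:3]: print(n,t,np.round(q['point'],1),round(q['confidence'],2),np.round(world(c,*q['point']),3))
        except Exception as e: print(t,e)
E
```

```text
pics
{'time_s': 0.0, 'joint_positions': [-78.296, 30.278, 82.157, -0.0, 67.689, -10.229], 'qvel': [-0.017, -0.038, -0.055, 0.026, -0.047, 0.0], 'tau': [0.0, -44.004, -17.659, 0.063, 0.058, -0.0], 'position': [0.233, -0.579, 0.222], 'tcp_rot': [[0.928, 0.374, -0.0], [0.374, -0.928, 0.002], [0.0, -0.002, -1.0]], 'force': [0.403, 1.294, -0.986], 'moment': [0.009, 0.009, 0.019], 'opening': 1.006}
side {'fx': 491.9, 'fy': 491.9, 'cx': 313.856, 'cy': 199.721, 'pose': [[-0.97, 0.198, -0.138, 0.486], [-0.241, -0.753, 0.612, 0.706], [0.017, 0.628, 0.778, 0.986], [0.0, 0.0, 0.0, 1.0]]}
side printer [335.9 201.2] 0.78 [0.59  0.02  0.124]
side bezel_mid [376.6 191.7] 0.59 [ 0.507 -0.073  0.075]
side bezel_mid [317.8 280.2] 0.17 [0.586 0.204 0.084]
release it knows: bezel_mid, copper_jug, gin_bottle, printer, spare_roll
cover it knows: bezel_mid, copper_jug, gin_bottle, printer, spare_roll
side spare_roll [334.3 137.7] 0.57 [ 0.637 -0.178  0.124]
side gin_bottle [375.9 144.5] 0.72 [ 0.537 -0.277  0.032]
side copper_jug [318.7 280. ] 0.97 [0.584 0.203 0.085]
side copper_jug [284.1 334.6] 0.79 [0.633 0.303 0.006]
top {'fx': 481.428, 'fy': 481.428, 'cx': 321.013, 'cy': 198.728, 'pose': [[0.022, 0.996, -0.083, 0.538], [-1.0, 0.02, -0.017, 0.006], [-0.016, 0.083, 0.996, 1.206], [0.0, 0.0, 0.0, 1.0]]}
top printer [362.2 208.3] 0.75 [ 0.608 -0.069  0.124]
top bezel_mid [363.5 249.3] 0.92 [ 0.515 -0.076  0.075]
release it knows: bezel_mid, copper_jug, gin_bottle, printer, spare_roll
cover it knows: bezel_mid, copper_jug, gin_bottle, printer, spare_roll
top spare_roll [453.1 194.7] 0.64 [ 0.645 -0.279  0.099]
top gin_bottle [451.5 234.4] 0.84 [ 0.554 -0.273  0.104]
top copper_jug [207.3 198.7] 0.82 [0.631 0.312 0.006]
top copper_jug [269.7 208.5] 0.6 [0.61  0.155 0.002]
top copper_jug [362.5 211.4] 0.43 [ 0.601 -0.069  0.125]
```

View pics/side1.png

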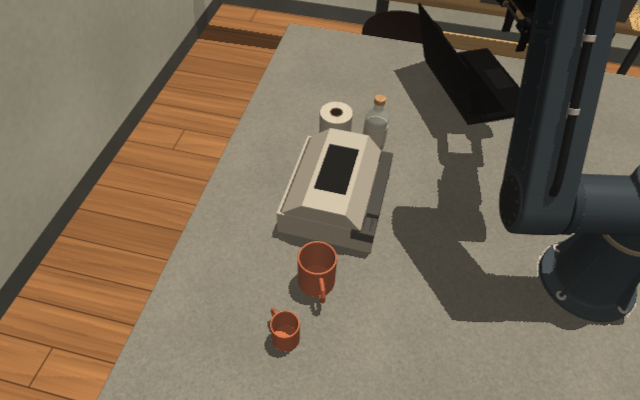

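View pics/top1.png

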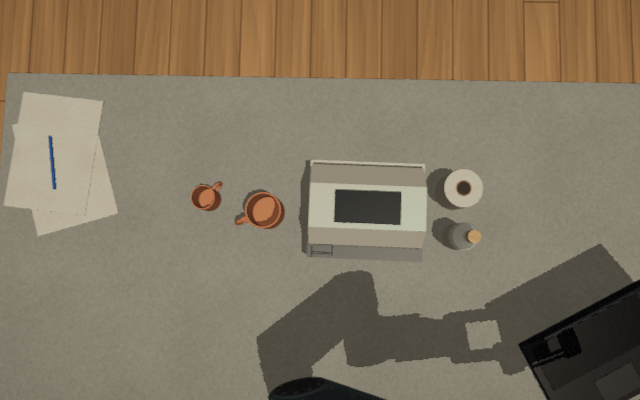

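The printer is at the centre of the top view (310–425, 160–260). The bezel is its near strip, and a faint notch shows at its left end, around (321, 250). I'll zoom in on the notch and check its depth.

```bash
python3 - <<'E'
from h import *
a=cap('top');b=cap('side')
I=a['img'][235:270,300:435,::-1]; I=np.clip(I.astype(float)*1.8,0,255).astype(np.uint8)
J=b['img'][140:260,340:400,::-1]; J=np.clip(J.astype(float)*1.8,0,255).astype(np.uint8)
A=cv2.resize(I,None,fx=5.5,fy=5.5,interpolation=2); B=cv2.resize(J,None,fx=4,fy=4)
cv2.imwrite('pics/z1.png',A);cv2.imwrite('pics/z2.png',B)
# top-down depth cloud
def cloud(c):
    v,u=np.mgrid[0:400,0:640]; d=c['depth']
    p=np.stack([(u-c['cx'])/c['fx']*d,-(v-c['cy'])/c['fy']*d,-d,np.ones_like(d)],-1)
    return (p@c['pose'].T)[...,:3]
P=cloud(a)
for v in range(243,263,2): print(v,np.round(P[v,[305,308,312,316,320,324,328,331,335,340,363,390,410,418,422,426],2]*1000).astype(int))
m=(abs(P[...,2]-.123)<.004); m[:, :300]=0;m[:,440:]=0
pts=P[m]; r=cv2.minAreaRect(pts[:,:2].astype(np.float32)*1000); print(r)
# bezel: z 70..80
m=(abs(P[...,2]-.075)<.004); m[:, :300]=0;m[:,440:]=0;m[:246]=0
pts=P[m]; print(cv2.minAreaRect(pts[:,:2].astype(np.float32)*1000)); print(cv2.boxPoints(cv2.minAreaRect(pts[:,:2].astype(np.float32)*1000)))
Q=cloud(b)
m=(abs(Q[...,2]-.075)<.004)&(Q[...,0]<.55)&(Q[...,0]>.45)&(Q[...,1]>-.25)&(Q[...,1]<.1)
pts=Q[m]; print(cv2.boxPoints(cv2.minAreaRect(pts[:,:2].astype(np.float32)*1000)))
for n,C in(('top',P),('side',Q)):
    m=(C[...,2]>.045)&(C[...,2]<.070)&(C[...,0]<.55)&(C[...,0]>.47)&(C[...,1]>-.25)&(C[...,1]<.1)
    print(n,m.sum(),np.round(C[m]*1000)[:40:2].astype(int).tolist())
E
```

```text
243 [-2 77 48 80 81 80 82 79 81 88 83 90 92 94 92  0]
245 [-2 75 46 66 74 78 77 73 71 71 73 81 86 79 83 -1]
247 [-2 76 50 62 64 63 67 61 76 73 73 57 80 77 70 -2]
249 [ 0 76 49 63 62 63 58 59 73 76 74 76 78 76 74 -2]
251 [ 4 74 47 67 61 66 59 57 77 75 76 75 79 73 71  0]
253 [-3 71 54 67 62 66 63 65 74 73 72 74 76 71 78  2]
255 [ 0 75 67 62 64 62 61 61 77 76 75 73 80 72 75  0]
257 [   2    1    1   -1    0   49   44   47   75   72   77   75 1206   79
   72    1]
259 [   1   -3    1   -1   -1    0    1 1206    3   -2    1   75   76   72
   78   -3]
261 [-1 -2  0 -2  0  2  2  2 -2  3  0  4  2 73 75 -7]
((612.4559326171875, -81.37773132324219), (264.4932861328125, 114.74100494384766), 88.66069030761719)
((507.66632080078125, -78.69203186035156), (34.8384895324707, 268.9948425292969), 0.12461764365434647)
[[ 489.9546     55.76718 ]
 [ 490.53967  -213.22702 ]
 [ 525.37805  -213.15125 ]
 [ 524.79297    55.842957]]
[[ 485.02524  -212.4801  ]
 [ 540.952    -214.23663 ]
 [ 549.4636     56.766296]
 [ 493.53687    58.522827]]
top 311 [[527, 45, 48], [525, 28, 63], [525, 23, 64], [525, 16, 63], [525, 12, 64], [525, 7, 65], [525, 2, 61], [525, -5, 47], [522, 45, 46], [522, 40, 66], [522, 35, 66], [523, 30, 64], [524, -24, 65], [524, -29, 50], [524, -39, 48], [524, -48, 47], [524, -58, 46], [524, -65, 46], [520, 45, 52], [520, 40, 63]]
side 434 [[519, -207, 68], [521, -206, 62], [520, -206, 54], [488, -197, 64], [520, -199, 46], [489, -178, 51], [523, -165, 46], [521, -154, 48], [522, -145, 49], [490, -139, 61], [489, -149, 47], [490, -121, 69], [521, -126, 47], [522, -114, 45], [524, -109, 46], [523, -105, 47], [490, -100, 56], [523, -93, 46], [491, -84, 59], [490, -91, 47]]
```

```bash
sleep 0
```

```text
(no output)
```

View pics/z1.png

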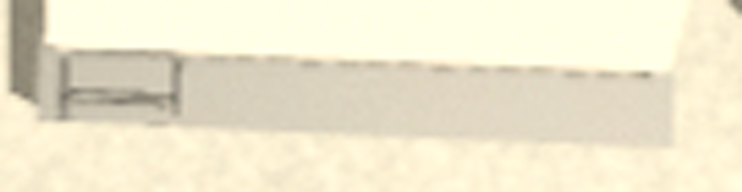

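View pics/z2.png

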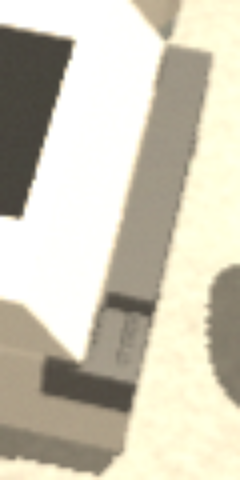

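The groove is plain at the left end of the bezel, top-view columns 311–333, with depth about 12–13 mm below the ledge. I'll fit the printer's yaw and the groove's exact position.

```bash
python3 - <<'E'
from h import *
a=cap('top')
def atz(c,u,v,z):
    r=c['pose'][:3,:3]@np.array([(u-c['cx'])/c['fx'],-(v-c['cy'])/c['fy'],-1]); o=c['pose'][:3,3]
    return np.round((o+r*(z-o[2])/r[2])*1000,1)
for n,z in [((307.3,256.8),.075),((421.8,261.4),.075),((307.5,244),.075),((422,249),.075),((311.3,250),.075),((332,250),.075),((313,253),.064),((332,253),.064)]:
    print(n,atz(a,*n,z))
# ordinary print of groove edges in img
print(a['img'][250,303:340,1]); print(a['img'][244:262,360,1]); print(a['img'][244:262,322,1])
E
```

```text
(307.3, 256.8) [494.7  54.5  75. ]
(421.8, 261.4) [ 490.  -212.1   75. ]
(307.5, 244) [524.5  54.7  75. ]
(422, 249) [ 518.7 -212.5   75. ]
(311.3, 250) [510.7  45.5  75. ]
(332, 250) [511.8  -2.9  75. ]
(313, 253) [503.5  41.7  64. ]
(332, 253) [504.5  -3.1  64. ]
[ 76  77  77  91 106 108 110 102  82  91 110 110 110 110 111 111 110 111
 111 111 111 111 111 114 112 112 113 112  92  91 113 114 113 114 114 115
 115]
[147 135 119 116 117 117 116 117 116 118 119 117 117 118 118 127 132 134]
[ 98 105 111 111 111 112 111  96  92  73 105 112 111 122 132 135 136 134]
```

Emit:
{"name": "send_rows", "arguments": {"moves": [[0,0,-0.8,0,0,0,1],[0,0,-0.8,0,0,1,1],[-0.8,-1,-0.6,0,0,1,1],[-0.8,-1,0,0,0,0.2,1]]}}

```text
time_s: 1.25
position: [0.1875, -0.5359, 0.279]
tcp_rot: [[1.0, -0.003, 0.0], [-0.003, -1.0, -0.004], [0.0, 0.004, -1.0]]
force: [-0.0, 0.4, 0.7]
opening: 0.634
```

Emit:
{"name": "send_rows", "arguments": {"moves": [[0.5,-1,0,0,0,0.1,1],[0.5,-1,0,0,0,0,1],[0.5,-1,0,0,0,0,1],[0.5,-1,0,0,0,0,1],[0.5,-1,0,0,0,0,1],[0.5,-1,0,0,0,0,1],[0.5,-1,0,0,0,0,1],[0.5,-1,0,0,0,0,1],[0.5,-1,0,0,0,0,1],[0.5,-1,0,0,0,0,1]]}}

```text
time_s: 2.5
position: [0.3175, -0.2865, 0.2778]
tcp_rot: [[1.0, -0.019, 0.0], [-0.019, -1.0, -0.0], [0.0, 0.0, -1.0]]
force: [-1.4, -0.1, -1.1]
opening: 0.007
```

Emit:
{"name": "send_rows", "arguments": {"moves": [[0.5,-1,0,0,0,0,1],[0.5,-1,0,0,0,0,1],[0.5,-1,0,0,0,0,1],[0.5,-1,0,0,0,0,1],[0.5,-1,0,0,0,0,1],[0.5,-1,0,0,0,0,1],[0.5,-1,0,0,0,0,1],[0.5,-1,0,0,1,0,1],[0.5,-1,0,0,1,0,1],[0,0,0,0,1,0,1],[0,0,0,0,0,0,1]]}}

```text
time_s: 3.88
position: [0.4316, -0.0611, 0.2781]
tcp_rot: [[0.88, -0.015, 0.474], [-0.017, -1.0, 0.001], [0.474, -0.009, -0.881]]
force: [0.2, -0.1, 0.0]
opening: 0.007
```

```bash
python3 - <<'E'
from h import *
s=status.read_state();print({k:np.round(v,3).tolist() for k,v in s.items()})
cap('side','side2.png'); cap('top','top2.png'); cap('wrist','w2.png')
E
```

```text
{'time_s': 3.875, 'joint_positions': [-34.315, 1.185, 123.108, 27.834, 35.003, 36.6], 'qvel': [0.617, 1.583, -6.739, -4.199, 1.134, 4.917], 'tau': [0.026, -17.514, -14.908, 1.208, -1.141, -0.499], 'position': [0.432, -0.061, 0.278], 'tcp_rot': [[0.88, -0.015, 0.474], [-0.017, -1.0, 0.001], [0.474, -0.009, -0.881]], 'force': [0.227, -0.088, 0.014], 'moment': [0.056, 0.296, 0.006], 'opening': 0.007}
```

View pics/side2.png

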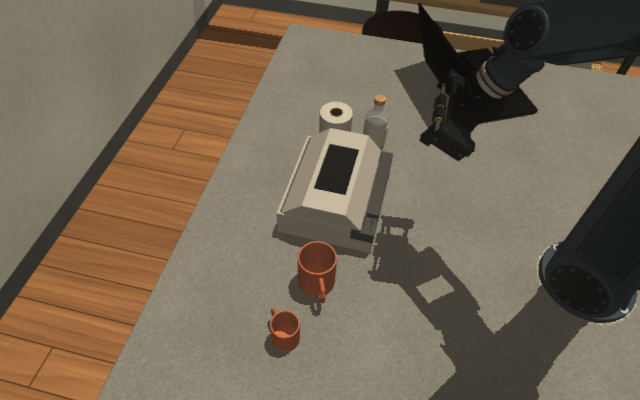

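View pics/w2.png

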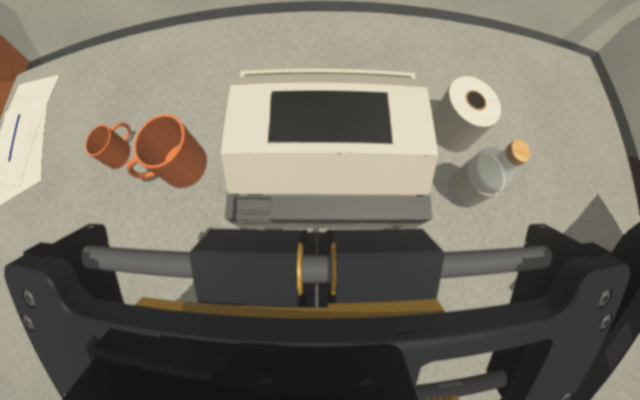

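The wrist view shows the groove at the left end of the bezel, about (252, 207). The hand is tilted back from the cover. I'll check how far the wrist camera sticks out.

```bash
python3 - <<'E'
from h import *
c=cap('wrist');print(np.round(c['hand_eye'],3).tolist())
s=status.read_state();print(np.round(s['position'],4),np.round(s['tcp_rot'],3).tolist(),np.round(s['joint_positions'],1),np.round(s['force'],2))
E
```

```text
[[0.0, 0.968, 0.253, 0.07], [1.0, 0.0, -0.002, 0.001], [-0.002, 0.253, -0.968, -0.162], [0.0, 0.0, 0.0, 1.0]]
[ 0.4362 -0.0639  0.2805] [[0.878, -0.013, 0.479], [-0.014, -1.0, -0.002], [0.479, -0.004, -0.878]] [-34.2   1.4 122.6  27.8  35.   36.6] [ 1.13  0.01 -1.17]
```

Emit:
{"name": "send_rows", "arguments": {"moves": [[-0.08,-0.09,0.82,0,0,0,1],[-0.08,-0.09,0.82,0,0,0,1],[-0.08,-0.09,0.82,0,0,0,1],[-0.08,-0.09,0.82,0,0,0,1],[-0.08,-0.09,0.82,0,0,0,1],[-0.08,-0.09,0.82,0,0,0,1],[-0.08,-0.09,0.82,0,0,0,1],[-0.08,-0.09,0.82,0,0,0,1],[-0.08,-0.09,0.82,0,0,0,1],[0,0,0,0,0,0,1],[0,0,0,0,0,0,1]]}}

```text
time_s: 5.45
position: [0.5079, -0.0423, 0.109]
tcp_rot: [[0.878, -0.012, 0.478], [-0.013, -1.0, -0.001], [0.478, -0.006, -0.878]]
force: [-0.2, -0.2, 0.1]
opening: 0.007
```

```bash
python3 - <<'E'
from h import *
c=cap('side')
s=status.read_state();print(np.round(s['position'],4),np.round(s['tcp_rot'],3).tolist(),np.round(s['joint_positions'],1),np.round(s['force'],2))
cv2.imwrite('pics/s3.png',cv2.resize(c['img'][90:290,280:560,::-1],None,fx=2.8,fy=2.8))
E
```

```text
[ 0.5077 -0.0424  0.1094] [[0.878, -0.012, 0.479], [-0.013, -1.0, -0.001], [0.479, -0.006, -0.878]] [-24.4  30.2 126.4 104.8  11.8 -36. ] [0.79 0.14 1.11]
```

View pics/s3.png

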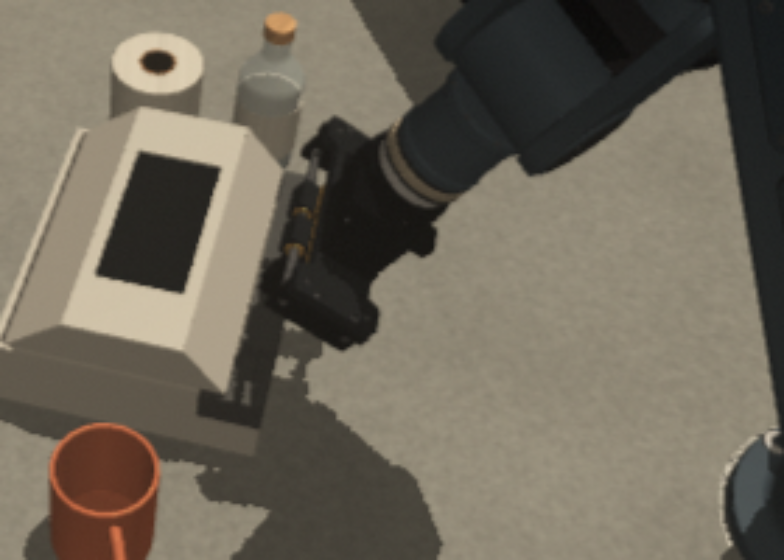

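Emit:
{"name": "send_rows", "arguments": {"moves": [[-0.16,0,0.29,0,0,0,1],[-0.16,0,0.29,0,0,0,1],[-0.16,0,0.29,0,0,0,1],[0,0,0,0,0,0,1],[0,0,0,0,0,0,1]]}}

```text
time_s: 6.12
position: [0.5072, -0.0422, 0.0847]
tcp_rot: [[0.878, -0.013, 0.479], [-0.014, -1.0, -0.001], [0.479, -0.006, -0.878]]
force: [-0.7, 0.3, 0.3]
opening: 0.007
```

```bash
python3 - <<'E'
from h import *
s=status.read_state();print(np.round(s['position'],4),np.round(s['tcp_rot'],3).tolist(),np.round(s['joint_positions'],1),np.round(s['force'],2))
E
```

```text
[ 0.5072 -0.0422  0.0847] [[0.878, -0.013, 0.479], [-0.014, -1.0, -0.001], [0.479, -0.006, -0.878]] [-24.4  34.2 127.4 124.7  13.9 -56.4] [-0.71  0.27  0.33]
```

Now 1 mm steps down to contact.

Emit:
{"name": "send_rows", "arguments": {"moves": [[-0.02,0,0.035,0,0,0,1],[-0.02,0,0.035,0,0,0,1],[-0.02,0,0.035,0,0,0,1],[-0.02,0,0.035,0,0,0,1],[0,0,0,0,0,0,1]]}}

```text
time_s: 6.75
position: [0.5069, -0.042, 0.08]
tcp_rot: [[0.878, -0.013, 0.478], [-0.014, -1.0, -0.001], [0.478, -0.006, -0.878]]
force: [0.1, 0.8, 1.4]
opening: 0.005
```

Emit:
{"name": "send_rows", "arguments": {"moves": [[-0.02,0,0.035,0,0,0,1],[0,0,0,0,0,0,1]]}}

```text
time_s: 7.0
position: [0.5069, -0.0421, 0.0796]
tcp_rot: [[0.878, -0.013, 0.479], [-0.015, -1.0, -0.001], [0.479, -0.006, -0.878]]
force: [-2.5, -0.1, 8.2]
opening: 0.003
```

Emit:
{"name": "send_rows", "arguments": {"moves": [[-0.01,0,0.018,0,0,0,1],[0,0,0,0,0,0,1]]}}

```text
time_s: 7.25
position: [0.507, -0.042, 0.0795]
tcp_rot: [[0.877, -0.013, 0.48], [-0.015, -1.0, -0.001], [0.48, -0.006, -0.877]]
force: [-2.9, -0.7, 12.3]
opening: 0.008
```

Emit:
{"name": "send_rows", "arguments": {"moves": [[0.01,0,-0.022,0,0,0,1],[0,-0.3,0,0,0,0,1],[0,-0.3,0,0,0,0,1],[0,0,0,0,0,0,1]]}}

```text
time_s: 7.75
position: [0.508, -0.0271, 0.0798]
tcp_rot: [[0.877, -0.013, 0.48], [-0.014, -1.0, -0.001], [0.48, -0.006, -0.877]]
force: [0.9, -1.1, 4.6]
opening: 0.005
```

Emit:
{"name": "send_rows", "arguments": {"moves": [[0,-0.3,0,0,0,0,1],[0,-0.3,0,0,0,0,1],[0,0,0,0,0,0,1]]}}

```text
time_s: 8.12
position: [0.5081, -0.0122, 0.0797]
tcp_rot: [[0.877, -0.013, 0.48], [-0.014, -1.0, -0.001], [0.48, -0.006, -0.877]]
force: [0.3, -1.4, 4.8]
opening: 0.006
```

Emit:
{"name": "send_rows", "arguments": {"moves": [[0,-0.3,0,0,0,0,1],[0,-0.3,0,0,0,0,1],[0,0,0,0,0,0,1]]}}

```text
time_s: 8.5
position: [0.5068, 0.0033, 0.079]
tcp_rot: [[0.879, -0.012, 0.477], [-0.014, -1.0, -0.0], [0.477, -0.006, -0.879]]
force: [0.6, 0.3, 0.8]
opening: 0.011
```

Emit:
{"name": "send_rows", "arguments": {"moves": [[0,-0.3,0,0,0,0,1],[0,-0.3,0,0,0,0,1],[0,0,0,0,0,0,1]]}}

```text
time_s: 8.88
position: [0.5065, 0.0183, 0.0788]
tcp_rot: [[0.88, -0.012, 0.476], [-0.014, -1.0, -0.0], [0.476, -0.006, -0.88]]
force: [0.6, -0.5, -0.0]
opening: 0.003
```

```bash
python3 - <<'E'
from h import *
s=status.read_state();print(np.round(s['position'],4),np.round(s['tcp_rot'],3).tolist(),np.round(s['joint_positions'],1),np.round(s['force'],2))
E
```

```text
[0.5065 0.0183 0.0788] [[0.88, -0.012, 0.476], [-0.014, -1.0, -0.0], [0.476, -0.006, -0.88]] [-15.   35.1 127.8 145.8  12.6 -68.8] [ 0.55 -0.5  -0.03]
```

Emit:
{"name": "send_rows", "arguments": {"moves": [[0.12,-0.12,-0.06,0,0,0,1],[-0.08,0,0.14,0,0,0,1],[-0.08,0,0.14,0,0,0,1],[0,0,0,0,0,0,1]]}}

```text
time_s: 9.38
position: [0.5089, 0.0209, 0.0735]
tcp_rot: [[0.879, -0.014, 0.477], [-0.015, -1.0, -0.001], [0.476, -0.006, -0.879]]
force: [0.6, -0.3, -0.5]
opening: 0.006
```

Emit:
{"name": "send_rows", "arguments": {"moves": [[-0.03,0,0.05,0,0,0,1],[-0.03,0,0.05,0,0,0,1],[0,0,0,0,0,0,1]]}}

```text
time_s: 9.75
position: [0.5091, 0.021, 0.0711]
tcp_rot: [[0.879, -0.013, 0.477], [-0.014, -1.0, -0.001], [0.477, -0.006, -0.879]]
force: [-0.6, 0.7, -0.1]
opening: 0.007
```

Emit:
{"name": "send_rows", "arguments": {"moves": [[-0.03,0,0.05,0,0,0,1],[-0.03,0,0.05,0,0,0,1],[0,0,0,0,0,0,1]]}}

```text
time_s: 10.12
position: [0.5089, 0.021, 0.0683]
tcp_rot: [[0.879, -0.013, 0.478], [-0.014, -1.0, -0.001], [0.477, -0.006, -0.879]]
force: [-0.9, 0.2, 1.9]
opening: 0.007
```

Emit:
{"name": "send_rows", "arguments": {"moves": [[-0.03,0,0.05,0,0,0,1],[-0.03,0,0.05,0,0,0,1],[0,0,0,0,0,0,1]]}}

```text
time_s: 10.5
position: [0.508, 0.0211, 0.065]
tcp_rot: [[0.879, -0.013, 0.476], [-0.015, -1.0, -0.001], [0.476, -0.006, -0.88]]
force: [-3.6, -0.6, 2.8]
opening: 0.004
```

```bash
python3 - <<'E'
from h import *
c=cap('side'); cv2.imwrite('pics/s4.png',cv2.resize(c['img'][90:290,260:540,::-1],None,fx=2.8,fy=2.8))
E
```

```text
(no output)
```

View pics/s4.png

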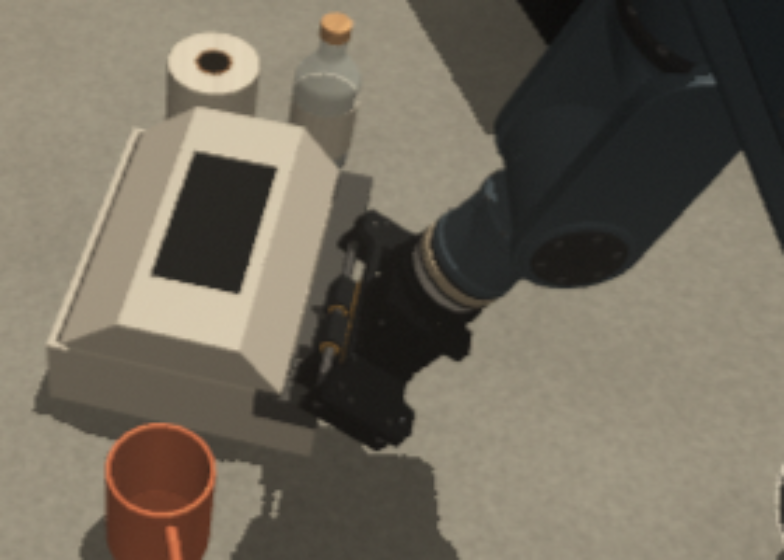

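The key is giving at about 3 N and the cover is still shut. I'll press further.

Emit:
{"name": "send_rows", "arguments": {"moves": [[-0.02,0,0.04,0,0,0,1],[-0.02,0,0.04,0,0,0,1],[0,0,0,0,0,0,1]]}}

```text
time_s: 10.92
position: [0.5076, 0.0211, 0.0625]
tcp_rot: [[0.88, -0.013, 0.475], [-0.015, -1.0, -0.001], [0.475, -0.006, -0.88]]
force: [-5.1, -1.5, 2.9]
opening: 0.005
```

```bash
python3 - <<'E'
from h import *
c=cap('side'); cv2.imwrite('pics/s5.png',cv2.resize(c['img'][90:290,260:540,::-1],None,fx=2.8,fy=2.8))
E
```

```text
(no output)
```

View pics/s5.png

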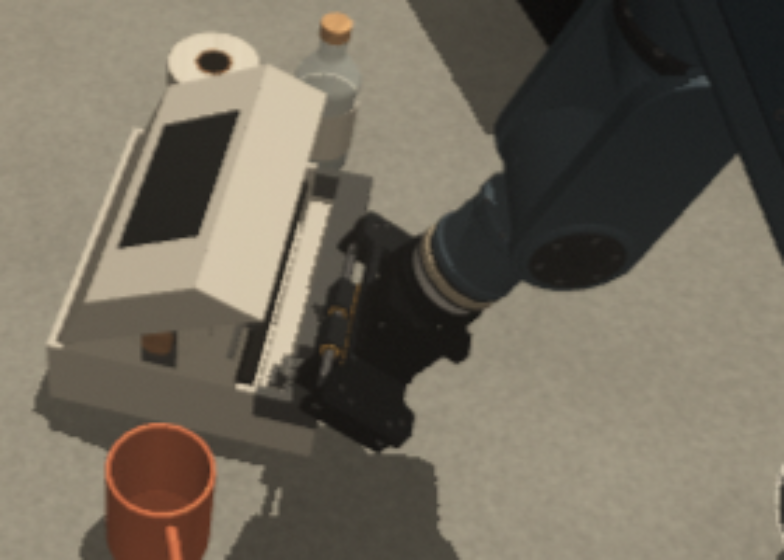

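The cover is free and swinging up. I'll let it open, then lift the hand straight away along the tool axis.

Emit:
{"name": "send_rows", "arguments": {"moves": [[0,0,0,0,0,0,1],[0,0,0,0,0,0,1],[0,0,0,0,0,0,1],[0,0,0,0,0,0,1],[-0.05,0,-0.2,0,0,0,1],[0,0,-0.4,0,0,0,1],[0,0,-0.8,0,0,0,1],[-0.1,0,-0.8,0,0,0,1],[-0.1,0,-0.8,0,0,0,1],[-0.1,0,-0.8,0,0,0,1],[-0.1,0,-0.8,0,0,0,1],[0,0,0,0,0,0,1]]}}

```text
time_s: 12.48
position: [0.4479, 0.0219, 0.1565]
tcp_rot: [[0.877, -0.01, 0.481], [-0.013, -1.0, 0.001], [0.481, -0.007, -0.877]]
force: [-0.4, -0.2, -0.2]
opening: 0.005
```

```bash
python3 - <<'E'
from h import *
s=status.read_state();print(np.round(s['position'],4),np.round(s['joint_positions'],1),np.round(s['force'],2))
cap('side','s6.png');cap('top','t6.png')
for n in ['side','top']:
    for t in ['spare_roll','gin_bottle','copper_jug']:
        for q in models.landmark_of(n,t)[:2]: print(n,t,np.round(q['point'],1),round(q['confidence'],2))
E
```

```text
[0.4479 0.0219 0.1565] [-17.5  20.4 132.7  94.9   8.4 -19.7] [-0.36 -0.2  -0.18]
side spare_roll [332.7 139.6] 0.84
side gin_bottle [375.3 145.1] 0.96
side copper_jug [282.8 337.2] 0.81
side copper_jug [316.5 282.7] 0.72
top spare_roll [451.7 192.3] 0.78
top gin_bottle [456.1 237.7] 0.62
top copper_jug [266.7 208.8] 0.68
top copper_jug [210. 199.] 0.6
```

View pics/s6.png

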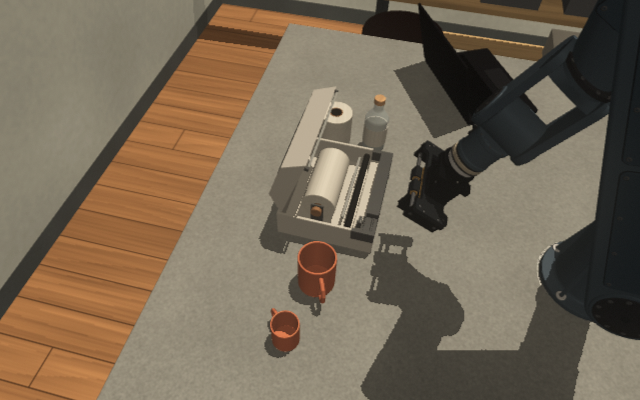

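View pics/t6.png

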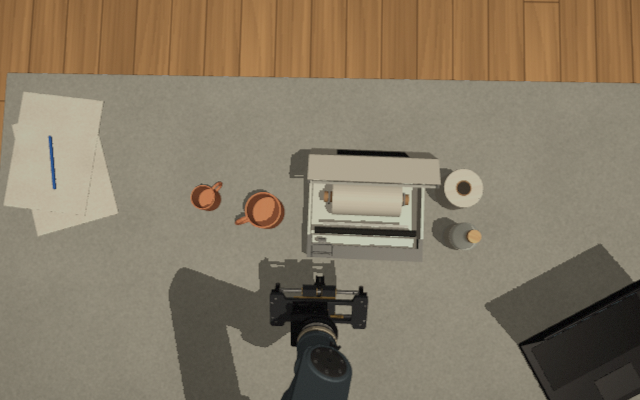

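The cover stands open, leaning back in both views, and the roll inside shows. The spare roll, bottle and mugs are where they were. I'll back off a little more, then check the cover angle.

Emit:
{"name": "send_rows", "arguments": {"moves": [[0,0,-0.5,0,0,0,1],[0,0,-0.5,0,0,0,1],[0,0,0,0,0,0,1],[0,0,0,0,0,0,1],[0,0,0,0,0,0,1],[0,0,0,0,0,0,1]]}}

```text
time_s: 13.62
position: [0.4351, 0.0217, 0.1769]
tcp_rot: [[0.879, -0.012, 0.477], [-0.015, -1.0, 0.001], [0.477, -0.008, -0.879]]
force: [0.1, -0.1, -0.5]
opening: 0.004
```

```bash
python3 - <<'E'
from h import *
c=cap('side','s7.png'); t=cap('top')
v,u=np.mgrid[0:400,0:640]; d=t['depth']
P=(np.stack([(u-t['cx'])/t['fx']*d,-(v-t['cy'])/t['fy']*d,-d,np.ones_like(d)],-1)@t['pose'].T)[...,:3]
for r in range(150,190,4): print(r,np.round(np.median(P[r,340:400],axis=0),3))
a=cv2.imread('pics/s6.png').astype(int)[80:280,230:395]; b=c['img'][80:280,230:395,::-1].astype(int); print(abs(a-b).mean(), abs(a-b).max())
s=status.read_state();print(s['time_s'],np.round(s['position'],4),np.round(s['qvel'],1),np.round(s['force'],2))
E
```

```text
150 [ 0.735 -0.079  0.153]
154 [ 0.716 -0.076  0.212]
158 [ 0.703 -0.074  0.236]
162 [ 0.694 -0.074  0.239]
166 [ 0.686 -0.074  0.243]
170 [ 0.677 -0.074  0.246]
174 [ 0.669 -0.074  0.25 ]
178 [ 0.66  -0.073  0.253]
182 [ 0.653 -0.074  0.244]
186 [ 0.661 -0.086  0.098]
1.2744747474747475 77
13.725 [0.4351 0.0217 0.177 ] [-0.  -0.2  0.  -0.2 -0.1  0.2] [-0.54  0.94 -0.19]
```

```bash
python3 -c "
from rig import bot
print(bot.hand_in())"
```

```text
the job is handed in; nothing more can be done
None
```

The printer cover is fully open and the job is handed in, at about 13.7 s of the 64 s allowed.

- **Finding the key:** The camera images and depth showed the groove near the left end of the bezel, centred at about y = 0.021 m. I tilted the closed fingers about 29° back from the cover and touched down on the bezel. I slid along it at about 5 N until the contact force dropped to zero over the groove. The touchdown itself peaked at about 12 N.
- **Pressing it:** The key went down at about 3 N vertical force, with up to 5 N sideways on the tool. The cover sprang free, I let it swing up, and then backed the hand away.
- **Last checks:**
  - The cover's front edge measured about 72° (1.25 rad) about its hinge, which is fully open, and it looked the same in side views about 1 s apart.
  - The spare roll, bottle and both mugs look unmoved.
  - The hand is clear of everything, and the force reading is down to noise (about 1 N).

No check failed. One small disagreement: the force dropped off a little earlier in the slide than the groove edge measured from the images, probably because the fingertips are narrower than I assumed.

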